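Sort the mixed radio parts and log the batch

ROBOT

A 6-joint arm with a two-finger parallel gripper is mounted at the origin on the work surface. World frame = base frame: x ahead of the robot, y to its left, z up, the work surface at z = 0. Lengths are in m, angles in rad, forces in N, time in s.
With the tool pointing down it reaches from about 0.375 to 0.9 m from the base axis. Payload 3.1 kg.
Tool frame: the origin (TCP) lies at the very end of the fingers, on their centre line; the grasp point (between the pads) lies 19 mm behind it; z points along the fingers, y is the direction in which the jaws open and shut (so a half turn about z gives the same grasp; the last joint's range is limited). The gripper opens to 87 mm and grips with 3 to 60 N. Pads are 19 mm wide; open, the fingers measure 117 mm over their backs; the gripper's body (75 mm by 190 mm) begins 51 mm behind the grasp point.
Start: joints at [1.079, 0.527, 1.433, -0, 1.181, -0.178], TCP at [0.193, 0.594, 0.223] pointing down, gripper open.
Joint ranges: [-3.08, 3.08], [-0.75, 2.2], [0.22, 2.44], [-1.43, 4.57], [0, 2.65], [-2.85, 2.85]. Speed limits (rad/s): [2.79, 2.79, 3.14, 3.14, 3.14, 3.14].

INTERFACE

Orientations are given as a unit quaternion [x, y, z, w].
In Python, from rig import robot gives the robot as it stands. The module is installed in compiled form; this text tells all that it offers.
- The arm moves only by the tool carry_out, never from a script. Its argument "series" is a list of rows, each a list of 7 numbers: the shift along the tool's x, y, z in mm, then the turn, a rotation vector about the tool's x, y, z in degrees, then the gripper command: -1 is shut, 1 is fully open, values between are in proportion. In form: [[tx, ty, tz, rx, ry, rz, claw], ...]. A call has 1 to 8 rows; each row is the pose to reach, as a shift and turn from the pose measured when the call began, along the tool's axes at that moment; what a row does not reach only later rows make up. A row lasts 1/8 s, in which the tool goes at most 62.5 mm and 10.7 degrees, less where a joint would pass 70% of its speed; a pose out of reach is approached as far as the arm can. A call with a gripper value outside its range is refused whole. The fingers move at their own pace and stop on an object; "force" is the grip in N (left out, the last holds). Time passes only in rows, so rows that repeat a pose let the fingers close. It gives the time, the measured TCP pose, the force and the opening at its end, in the units of the state.
- robot.get_obs(): the state, without advancing time (a new reading comes with each control period).
- robot.camera(name): name is "side" or "top"; returns a dict with "pixels" (400x640x3 uint8, red, green, blue), "fx", "fy", "cx", "cy" (pixels), "position" and "attitude" of the camera in the world. Camera axes: x right, y down, z forward; pixel columns grow to the right and rows downward; lengths in m; the calibration is good to about 2 mm. A picture is of the moment at which its call begins. There is no depth.
- robot.hand_in(): hands the job in, once; it reports no verdict.
The state is a dict: "time": time; "q": joint angles; "joint_velocities": joint speeds; "joint_torque": joint torques, N m; "position": TCP position; "tool_rot": TCP orientation; "ft_force": force on the tool from outside, world axes, zero at the start; "moment": the same for the moment, N m; "grip_width": finger opening in m.
Only numpy, scipy, OpenCV 4.12 (cv2) and the standard library are available. Lean on these libraries where they do the work, as an engineer would, in place of code of your own. Each camera call takes 0.05 s, during which the arm holds its last target.

TASK

Tidy the mixed parts off the bench: put every fuse holder in the wooden tray, every belt clip in the cardboard carton and every small folded chassis plate in the tilted sheet-metal bin. When all of them are put away, log the batch on the counter: turn its spring-return knob clockwise fully to the stop, then let go so that it springs back. Leave the wire spool and the speaker cone frame where they are.

Things in the scene. Friction and masses are not known exactly. Their poses are not given: they have to be found in the camera images.
- fuse_a: Squat glass fuse holder, 72 mm long (x) x 34 wide (y) x 36 high (z): black base 10 mm thick, glass barrel 32 mm across lying along x between two brass end blocks. Origin: centre of its underside. 90 g give or take 30%. Lies flat on the bench at first, at any yaw; absent in some starts.
- fuse_b: Squat glass fuse holder, 72 mm long (x) x 34 wide (y) x 36 high (z): black base 10 mm thick, glass barrel 32 mm across lying along x between two brass end blocks. Origin: centre of its underside. 90 g give or take 30%. Lies flat on the bench at first, at any yaw; absent in some starts.
- fuse_c: Squat glass fuse holder, 72 mm long (x) x 34 wide (y) x 36 high (z): black base 10 mm thick, glass barrel 32 mm across lying along x between two brass end blocks. Origin: centre of its underside. 90 g give or take 30%. Lies flat on the bench at first, at any yaw; absent in some starts.
- clip_a: Black plastic belt clip, 84 mm long (x) x 30 wide (y) x 28 high (z), U-shaped from the side: 6 mm bottom plate, 8 mm top tongue, joined by a 12 mm web at the +x end. Origin: centre of its underside. 50 g give or take 30%. Lies flat on the bench at first, at any yaw; absent in some starts.
- clip_b: Black plastic belt clip, 84 mm long (x) x 30 wide (y) x 28 high (z), U-shaped from the side: 6 mm bottom plate, 8 mm top tongue, joined by a 12 mm web at the +x end. Origin: centre of its underside. 50 g give or take 30%. Lies flat on the bench at first, at any yaw; absent in some starts.
- plate_a: Small aluminium chassis plate folded as a channel (open below), 92 mm long (x) x 44 wide (y) x 30 high (z), 3 mm side flanges, dark valve holes in its top. Origin: centre of its underside. 120 g give or take 30%. Lies flat on the bench at first, at any yaw; absent in some starts.
- plate_b: Small aluminium chassis plate folded as a channel (open below), 92 mm long (x) x 44 wide (y) x 30 high (z), 3 mm side flanges, dark valve holes in its top. Origin: centre of its underside. 120 g give or take 30%. Lies flat on the bench at first, at any yaw; absent in some starts.
- wood_tray_in (a point): Centre of the inner floor of the wooden tray (fixed, floor 5 mm above the bench, lined with grey felt). Inside 148 mm along the point's x, 114 mm along y; walls 5 mm thick, rim 31 mm above the floor. Axes: tray's yaw, z up.
- carton_in (a point): Centre of the inner floor of the open cardboard carton (fixed, floor 4 mm above the bench). Inside 150 mm along x, 116 mm along y; walls 4 mm, rim 36 mm above the floor; its flaps are folded outwards. Axes: carton's yaw, z up.
- metal_bin_in (a point): Centre of the inner floor of the grey sheet-metal parts bin on its pivot bracket (fixed, locked tilted: the floor slopes at 8 degrees, its +x end high, its -x end low; floor 25 mm above the bench at the centre). Inside 152 mm along x, 118 mm along y; walls 3 mm, rim 35 mm above the floor, so up to 72 mm above the bench. The point's axes follow the bin's yaw but are level, z up.
- counter: Batch counter: fixed grey box 84 x 84 x 50 mm with a black knob on top. Origin: centre of its underside; axes: its yaw.
- knob_grip (a point): On the knob's axis, 76 mm above the bench, at the height to grip. The knob has a bar grip 46 mm long along the point's x, 16 mm thick along y, from 61 to 87 mm above the bench, on a disc 48 mm across. The point turns with the knob.
- knob (a joint): Angle of the knob: 0 at rest, grows clockwise seen from above, to its stop at 1.0 rad. A spring (up to 0.14 N m at the stop) brings it back to 0 when let go.
- spool: Bystander: copper wire spool standing upright, 58 mm across, 42 mm high, loose, 300 g. Origin: centre of its underside.
- speaker: Bystander: cream speaker cone frame lying face down, 116 mm across, 52 mm high, loose, 350 g. Origin: centre of its underside.

How it is judged:
By the outcome, as a careful person would: the job done as asked, in the order asked, and still so for the second after the job is handed in, with the robot touching nothing.
Of fuse_a, fuse_b, fuse_c, clip_a, clip_b, plate_a, plate_b only 5 to 7 are there at a start; the rules pass over those that are not, and their reading is None.
At some moment in a run one of fuse_a, fuse_b, fuse_c, clip_a, clip_b, plate_a, plate_b may be knocked a few centimetres aside while the robot is not near it.
Once in a run the grip may slacken for a moment while it holds something.
It also fails if it takes over 210 s, if anything falls off the work surface, if the arm or the gripper's body presses on something with over 40 N, if the wrist force passes 120 N, or if a joint passes its speed limit or range.

## Working session

There is one attempt and no reset: what is moved stays moved. The work goes in short steps, Python scripts to look and compute and a tool call to move; the robot and the scene stay as the last step left them, time stands still between calls to the robot, and variables do not carry over. Pictures are saved under pics/ and viewed, and the job is handed in when it is done.

Besides the shell and the picture viewer there is one more tool, called after ">>>" as a command line: name --pt "numbers of a row" for each row, then --argument value for the rest. carry_out: Moves the arm, as the interface text tells. Its arguments: {"type":"object","properties":{"series":{"type":"array"},"force":{"type":"number"}},"required":["series"]}

```bash
mkdir -p pics; ls
cat > h.py <<'E'
import numpy as np, cv2
from scipy.spatial.transform import Rotation as R
from rig import robot
def snap(n,tag):
    c=robot.camera(n); np.savez(f'pics/{tag}.npz',**{k:np.array(v) for k,v in c.items()})
    cv2.imwrite(f'pics/{tag}.png',c['pixels'][:,:,::-1]); return c
def load(tag): return dict(np.load(f'pics/{tag}.npz'))
def att(c):
    a=np.array(c['attitude'])
    return R.from_quat(a).as_matrix() if a.size==4 else a.reshape(3,3)
def p2w(c,u,v,z):
    d=att(c)@np.array([(u-c['cx'])/c['fx'],(v-c['cy'])/c['fy'],1.0]); p=np.array(c['position'])
    return p+d*(z-p[2])/d[2]
def w2p(c,P):
    q=att(c).T@(np.array(P)-np.array(c['position'])); return np.array([c['fx']*q[0]/q[2]+c['cx'],c['fy']*q[1]/q[2]+c['cy']])
def crop(tag,u0,v0,u1,v1,s,out):
    im=cv2.imread(f'pics/{tag}.png')[v0:v1,u0:u1]; cv2.imwrite(f'pics/{out}.png',cv2.resize(im,None,fx=s,fy=s,interpolation=cv2.INTER_CUBIC))
E
python3 - <<'E'
from h import *
for n in('top','side'):
    c=snap(n,n+'0'); print(n,c['fx'],c['fy'],c['cx'],c['cy'],c['position'],c['attitude'])
print(robot.get_obs())
E
```

```text
pics
top 510.11314125740137 510.11314125740137 323.0037201347424 197.23209674852652 [0.32494086 0.00922342 1.4861019 ] [-0.69641435  0.71457989 -0.04956354  0.04388728]
side 502.22437500736027 502.22437500736027 317.18956768438164 203.40643510511958 [ 0.18953401 -1.04320685  0.80726974] [ 0.87472815 -0.11795296  0.06441836 -0.46560501]
{'time': 0.1, 'q': array([ 1.07850143e+00,  5.28359371e-01,  1.43378892e+00,  3.55655072e-06,
        1.18138964e+00, -1.78453930e-01]), 'joint_velocities': array([-0.00010074, -0.00355139, -0.00290925,  0.00093822,  0.00110865,
       -0.00022081]), 'joint_torque': array([-1.10639000e-04, -4.40988922e+01, -1.77150750e+01,  6.35082624e-02,
        5.33856370e-02, -5.20369360e-05]), 'position': array([0.19257132, 0.59389583, 0.22167329]), 'tool_rot': array([ 1.56277869e-01,  9.87712651e-01, -9.17905596e-04, -3.21669207e-04]), 'ft_force': array([-0.12114384, -1.09844566, -0.29014178]), 'moment': array([-0.02667097, -0.0478986 ,  0.08284039]), 'grip_width': 0.08710440837366279}
```

View pics/top0.png

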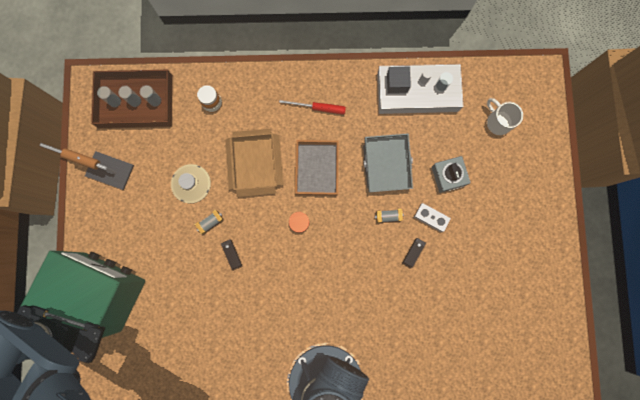

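View pics/side0.png

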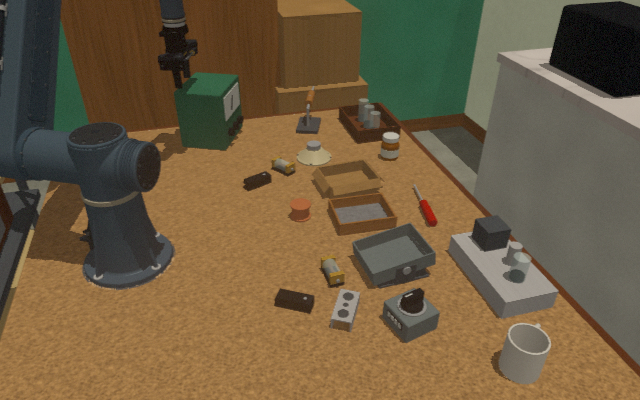

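Top view shows 2 fuses (208,221; 389,216), 2 clips (231,255; 414,253), 1 plate (432,217), bin (388,164), tray (317,168), carton (255,163), counter (452,174), spool (299,222), speaker (190,183). The lower left is hidden by the arm. Next, a closer look.

```bash
python3 - <<'E'
from h import *
crop('top0',160,120,320,280,5,'c1'); crop('top0',290,120,482,280,4,'c2')
crop('side0',230,120,440,340,3.6,'c3')
E
python3 -c "
import cv2
for n in ['c1','c2','c3']: 
  i=cv2.imread(f'pics/{n}.png');print(i.shape)
  if i.shape[0]>600: cv2.imwrite(f'pics/{n}.png',cv2.resize(i,None,fx=600/i.shape[0],fy=600/i.shape[0],interpolation=cv2.INTER_AREA))
"
```

```text
(800, 800, 3)
(640, 768, 3)
(792, 756, 3)
```

View pics/c1.png

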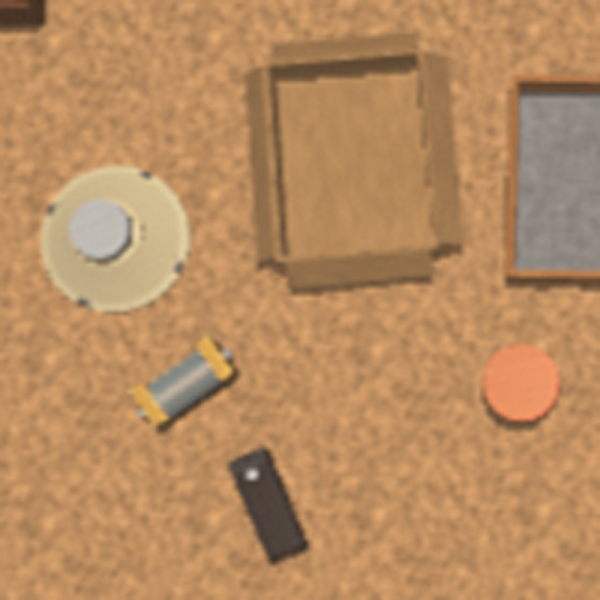

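View pics/c2.png

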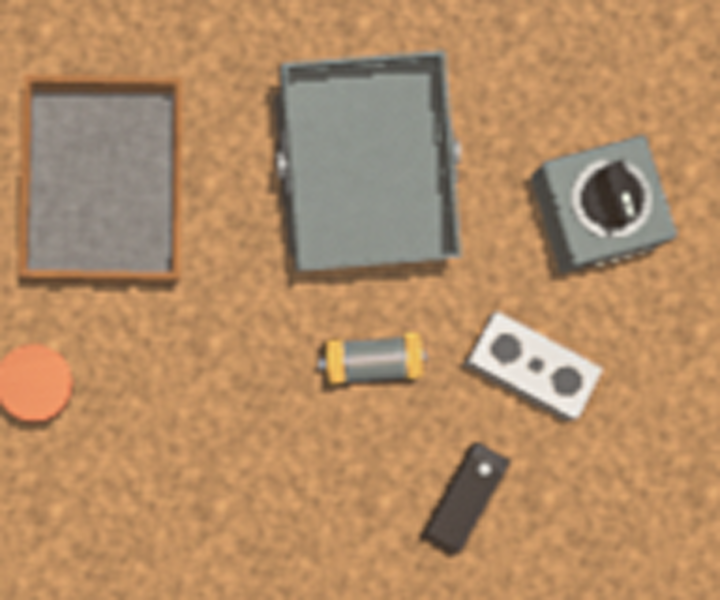

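View pics/c3.png

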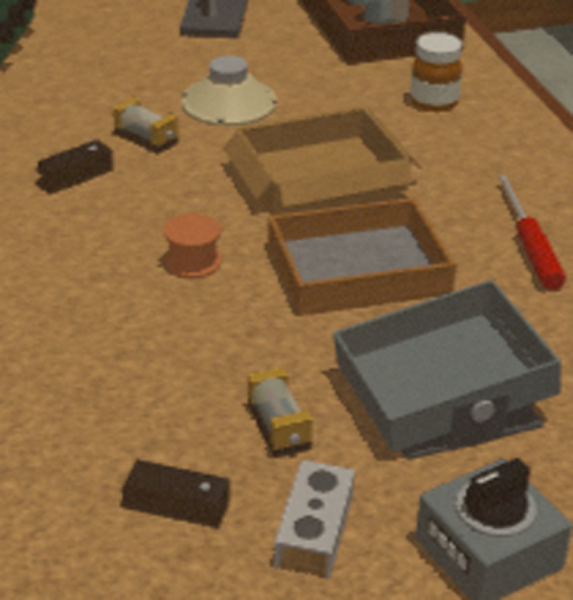

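```bash
cat > meas.py <<'E'
from h import *
c=load('top0')
def quad(name,pts,off,z,s=3.75):
    W=np.array([p2w(c,off[0]+u/s,off[1]+v/s,z) for u,v in pts])
    ctr=W.mean(0)
    (a,b),(l,w),ang=cv2.minAreaRect((W[:,:2]*1000).astype(np.float32))
    print(name,'ctr',(ctr[:2]*1000).round(1),'rect',round(a,1),round(b,1),round(l,1),round(w,1),'ang',round(ang,1))
    e=[np.degrees(np.arctan2(*(W[(i+1)%len(W)]-W[i])[1::-1])) for i in range(len(W))]
    print('   edges',np.round(e,1), [round(1000*np.linalg.norm(W[(i+1)%len(W)]-W[i])) for i in range(len(W))])
A=(160,120);B=(290,120)
if __name__=='__main__':
    quad('fuse1',[(215,358),(152,405)],A,.034)
    quad('fuse2',[(335,360),(414,357)],B,.034)
    quad('clip1',[(230,463),(267,450),(307,545),(272,562)],A,.028)
    quad('clip2',[(475,443),(510,460),(458,553),(421,538)],B,.028)
    quad('plate',[(500,313),(602,370),(575,418),(468,357)],B,.030)
    quad('counter',[(547,180),(646,136),(675,238),(566,266)],B,.05)
    quad('bin',[(282,65),(443,53),(459,257),(295,270)],B,.06)
    quad('tray',[(27,80),(181,82),(178,277),(20,280)],B,.036)
    quad('carton',[(272,65),(417,52),(432,250),(287,260)],A,.040)
    quad('spool',[(521,383),(521,382)],A,.042)
    quad('speaker',[(115,238),(115,239)],A,.01)
    crop('top0',430,150,475,195,12,'c4'); crop('side0',375,280,445,345,8,'c5')
E
python3 meas.py
```

```text
fuse1 ctr [455.8 321.8] rect 455.8 321.8 58.9 0.0 ang 126.0
   edges [126. -54.] [59, 59]
fuse2 ctr [ 460.1 -194.8] rect 460.1 -194.8 60.4 0.0 ang 90.7
   edges [-89.3  90.7] [60, 60]
clip1 ctr [361.1 258.2] rect 361.5 258.3 81.6 29.4 ang 22.8
   edges [ -72.  -157.5  114.5   22.8] [30, 78, 29, 82]
clip2 ctr [ 352.5 -260.6] rect 352.0 -260.2 29.6 85.7 ang 58.0
   edges [-117.6  148.    66.5  -32.2] [29, 81, 30, 83]
plate ctr [ 452.8 -318.9] rect 453.5 -318.0 93.6 42.7 ang 58.4
   edges [-121.2  147.8   58.4  -38.3] [89, 43, 93, 42]
counter ctr [ 571.7 -376.4] rect 575.0 -374.8 81.5 87.7 ang 13.0
   edges [ -67.4 -167.8  103.     9.2] [84, 81, 87, 68]
bin ctr [ 608.7 -194.1] rect 608.6 -194.0 161.4 124.3 ang 1.6
   edges [ -87.  -178.4   93.1    1.4] [124, 158, 124, 159]
tray ctr [604.    9.9] rect 603.1 10.3 120.8 157.6 ang 87.4
   edges [-92.2 177.4  89.6  -3.1] [120, 153, 121, 157]
carton ctr [625.8 191.7] rect 625.2 191.6 155.8 112.5 ang 3.9
   edges [ -86.1 -176.5   92.6    4.1] [112, 156, 111, 153]
spool ctr [447.8  65.2] rect 447.8 65.2 0.8 0.0 ang 178.9
   edges [ -1.1 178.9] [1, 1]
speaker ctr [571.2 380.7] rect 571.2 380.7 0.8 0.0 ang -179.5
   edges [-179.5    0.5] [1, 1]
```

View pics/c4.png

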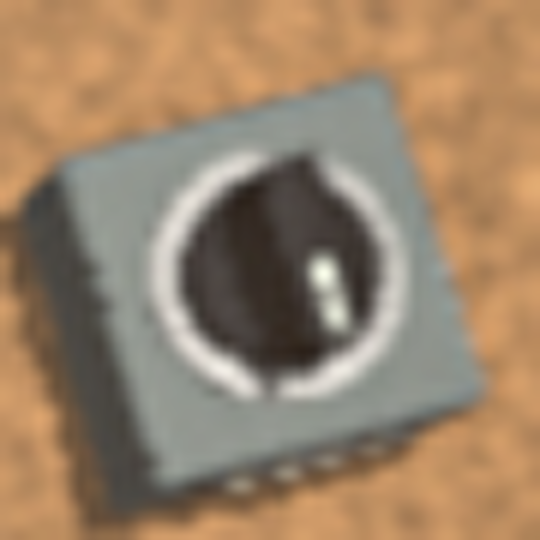

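View pics/c5.png

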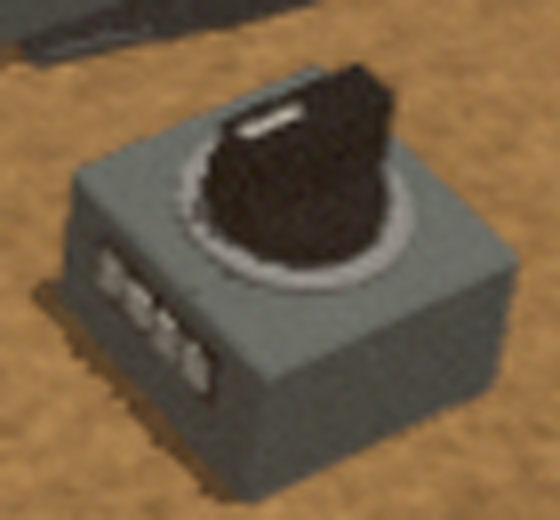

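```bash
cat >> h.py <<'E'
def go(x,y,z,yaw,tilt=None):
    """x,y,z in mm world TCP; yaw deg of jaw axis (mod 180). prints tool shift and rotvec"""
    o=robot.get_obs(); p=np.array(o['position'])*1000; Rm=R.from_quat(o['tool_rot'])
    d=Rm.inv().apply(np.array([x,y,z])-p)
    q1=np.degrees(np.arctan2(y,x)); best=None
    for k in(-360,-180,0,180,360):
        q6=q1-(yaw+k)
        if best is None or abs(q6)<abs(best[0]): best=(q6,yaw+k)
    # prefer smaller turn if in range
    cy=np.degrees(np.arctan2(Rm.as_matrix()[1,1],Rm.as_matrix()[0,1]))
    c=[(abs(((yaw+k-cy)+180)%360-180),yaw+k) for k in(0,180) if abs(((q1-yaw-k)+180)%360-180)<140]
    yw=np.radians(min(c)[1]); Y=np.array([np.cos(yw),np.sin(yw),0]); Z=np.array([0,0,-1.]); X=np.cross(Y,Z)
    Rt=R.from_matrix(np.c_[X,Y,Z])
    if tilt is not None: Rt=R.from_rotvec(np.radians(tilt))*Rt
    rv=(Rm.inv()*Rt).as_rotvec(degrees=True)
    print('go',d.round(1),rv.round(1),'rows>=',max(np.linalg.norm(d)/62.5,np.linalg.norm(rv)/10.7).round(1),'q6',round(float(np.degrees(o['q'][5])),1),'t',round(o['time'],2))
def st():
    o=robot.get_obs(); print('t',round(o['time'],2),'p',(np.array(o['position'])*1000).round(1),'F',np.array(o['ft_force']).round(1),'w',round(o['grip_width']*1000,1))
E
python3 - <<'E'
from h import *
c=load('side0')
for n,P in dict(fuse1=(.456,.322,.034),fuse2=(.46,-.195,.034),clip1=(.361,.258,.028),clip2=(.352,-.26,.028),plate=(.453,-.319,.03),tray=(.604,.01,.005),carton=(.626,.192,.004),bin=(.609,-.194,.025)).items(): print(n,w2p(c,P).round(1), ((w2p(c,P)-[230,120])*2.727).round())
go(456,322,150,36)
E
```

```text
fuse1 [282.6 161.3] [143. 113.]
fuse2 [331.2 265.7] [276. 397.]
clip1 [256.3 177.1] [ 72. 156.]
clip2 [292.4 295.4] [170. 478.]
plate [344.8 304.8] [313. 504.]
tray [359.6 217.1] [353. 265.]
carton [346.5 182.9] [318. 171.]
bin [390.3 257.5] [437. 375.]
go [-334.5 -177.2   71.9] [-0.1  0.  36. ] rows>= 6.2 q6 -10.2 t 0.1
```

>>> carry_out --pt "-334 -177 0 0 0 36 0.5" --pt "-334 -177 0 0 0 36 0.5" --pt "-334 -177 0 0 0 36 0.5" --pt "-334 -177 0 0 0 36 0.5" --pt "-334 -177 30 0 0 36 0.5" --pt "-334 -177 72 0 0 36 0.5" --pt "-334 -177 72 0 0 36 0.5" --pt "-334 -177 72 0 0 36 0.5" --force 25

```text
time: 1.1
position: [0.4552, 0.3214, 0.1485]
tool_rot: [0.455, 0.891, -0.002, -0.001]
ft_force: [-0.3, 0.7, 0.2]
grip_width: 0.065
```

Run:
```python
from h import *
st();snap('top','top1');snap('side','side1');go(456,322,4,36)
```

```text
t 1.1 p [455.2 321.4 148.5] F [-0.3  0.7  0.2] w 65.0
go [ -1.7   0.3 146.3] [-0.1  0.   0.1] rows>= 2.3 q6 -12.1 t 1.2
```

View pics/top1.png

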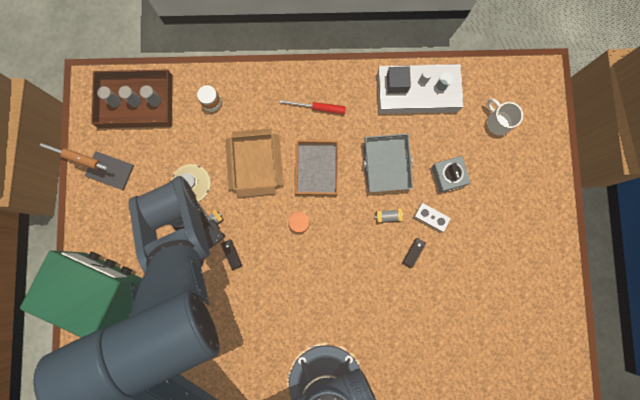

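View pics/side1.png

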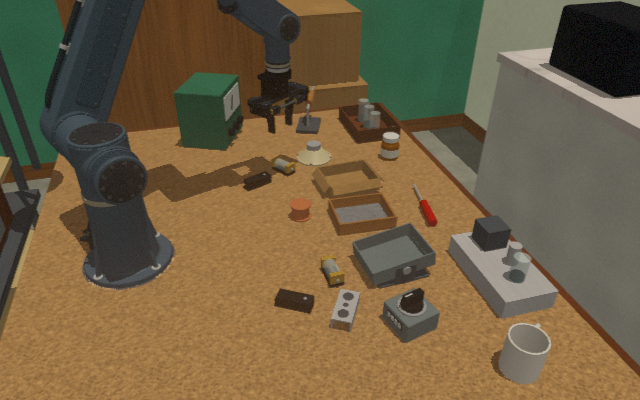

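Nothing new was hidden; five parts remain visible in place (fuse at side 283,166). Descending on it.

>>> carry_out --pt "-1 0 60 0 0 0 0.5" --pt "-1 0 110 0 0 0 0.5" --pt "-1 0 135 0 0 0 0.5" --pt "-1 0 145 0 0 0 0.5" --pt "-1 0 145 0 0 0 -1" --pt "-1 0 145 0 0 0 -1" --pt "-1 0 145 0 0 0 -1" --pt "-1 0 145 0 0 0 -1" --force 25

```text
time: 2.2
position: [0.4563, 0.3227, 0.0063]
tool_rot: [0.454, 0.891, 0.0, 0.0]
ft_force: [0.5, 0.9, 4.0]
grip_width: 0.0333
```

>>> carry_out --pt "0 0 0 0 0 0 -1" --pt "0 0 0 0 0 0 -1" --pt "0 0 -50 0 0 0 -1" --pt "0 0 -100 0 0 0 -1" --pt "0 0 -130 0 0 0 -1" --pt "0 0 -130 0 0 0 -1"

```text
time: 2.95
position: [0.4576, 0.3234, 0.1385]
tool_rot: [0.454, 0.891, 0.002, 0.002]
ft_force: [-0.2, 0.3, -0.7]
grip_width: 0.0327
```

Run:
```python
from h import *
st();snap('side','side2');crop('side2',200,80,360,220,4,'c6')
go(566,11,130,-1)
```

```text
t 2.95 p [457.6 323.4 138.5] F [-0.2  0.3 -0.7] w 32.7
go [-316.6  -94.8    6.9] [ 0.1  0.  37. ] rows>= 5.3 q6 -12.2 t 3.0
```

View pics/c6.png

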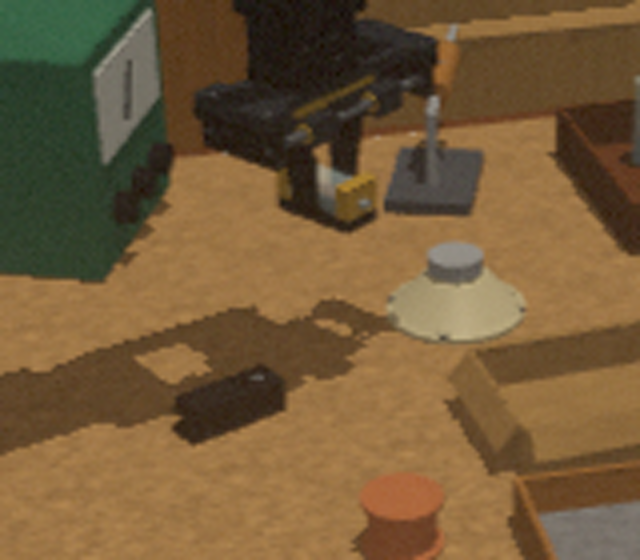

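Fuse held firmly across its barrel. Carry to the tray.

>>> carry_out --pt "-317 -95 7 0 0 37 -1" --pt "-317 -95 7 0 0 37 -1" --pt "-317 -95 7 0 0 37 -1" --pt "-317 -95 7 0 0 37 -1" --pt "-317 -95 7 0 0 37 -1" --pt "-317 -95 7 0 0 37 -1" --pt "-317 -95 7 0 0 37 -1" --pt "-317 -95 7 0 0 37 -1" --force 35

```text
time: 4.0
position: [0.5644, 0.0123, 0.1289]
tool_rot: [0.713, 0.702, 0.0, -0.001]
ft_force: [0.2, 0.3, 0.3]
grip_width: 0.033
```

Run:
```python
from h import *
st();snap('top','top3');snap('side','side3');crop('side3',260,130,460,290,3.5,'c7')
go(566,11,14,-1)
```

```text
t 4.0 p [564.4  12.3 128.9] F [0.2 0.3 0.3] w 33.0
go [ -1.7   1.1 115.5] [ 0.  -0.1  0.2] rows>= 1.8 q6 -9.3 t 4.1
```

View pics/c7.png

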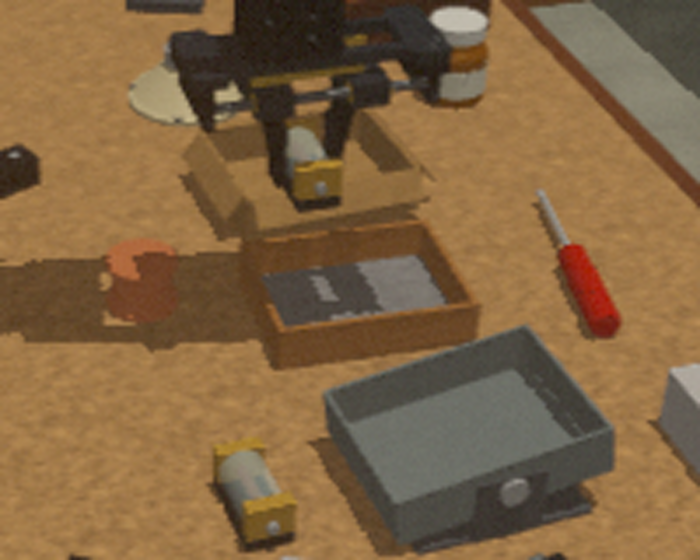

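View pics/top3.png

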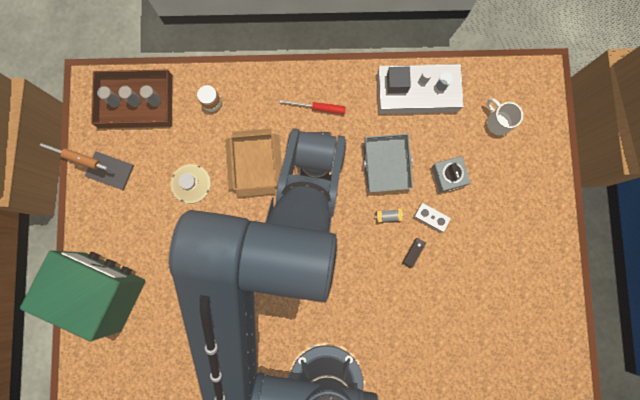

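>>> carry_out --pt "-2 1 60 0 0 0 -1" --pt "-2 1 95 0 0 0 -1" --pt "-2 1 110 0 0 0 -1" --pt "-2 1 116 0 0 0 -1" --pt "-2 1 116 0 0 0 -1" --pt "-2 1 116 0 0 0 0.3" --pt "-2 1 116 0 0 0 0.3" --pt "-2 1 116 0 0 0 0.3"

```text
time: 5.1
position: [0.5722, 0.0103, 0.0152]
tool_rot: [0.713, 0.701, 0.005, 0.005]
ft_force: [8.8, 2.8, -2.8]
grip_width: 0.0531
```

>>> carry_out --pt "0 0 -30 0 0 0 0.3" --pt "0 0 -80 0 0 0 0.3" --pt "0 0 -140 0 0 0 0.3"

```text
time: 5.48
position: [0.5692, 0.0102, 0.1563]
tool_rot: [0.713, 0.701, 0.005, 0.004]
ft_force: [0.6, -0.2, -0.7]
grip_width: 0.0565
```

Run:
```python
from h import *
st();
go(460,-195,130,0);go(460,-195,4,0)
```

```text
t 5.47 p [569.2  10.2 156.3] F [ 0.6 -0.2 -0.7] w 56.5
go [-207.  -106.    24.8] [ 0.7 -0.  -1. ] rows>= 3.7 q6 -9.5 t 5.47
go [-207.1 -107.6  150.8] [ 0.7 -0.  -1. ] rows>= 4.4 q6 -9.5 t 5.47
```

>>> carry_out --pt "-207 -106 25 0 0 -1 0.5" --pt "-207 -106 25 0 0 -1 0.5" --pt "-207 -106 25 0 0 -1 0.5" --pt "-207 -106 25 0 0 -1 0.5" --pt "-207 -106 25 0 0 -1 0.5" --pt "-207 -106 25 0 0 -1 0.5"

```text
time: 6.22
position: [0.46, -0.1949, 0.1302]
tool_rot: [0.707, 0.707, 0.005, 0.004]
ft_force: [0.3, -0.2, 0.0]
grip_width: 0.0649
```

Run:
```python
from h import *
st();snap('top','top4');snap('side','side4');crop('side4',230,120,440,340,2.7,'c8')
go(460,-195,4,0)
```

```text
t 6.22 p [ 460.  -194.9  130.2] F [ 0.3 -0.2  0. ] w 64.9
go [ -1.1  -2.  126.1] [ 0.7 -0.   0.1] rows>= 2.0 q6 -36.5 t 6.33
```

View pics/c8.png

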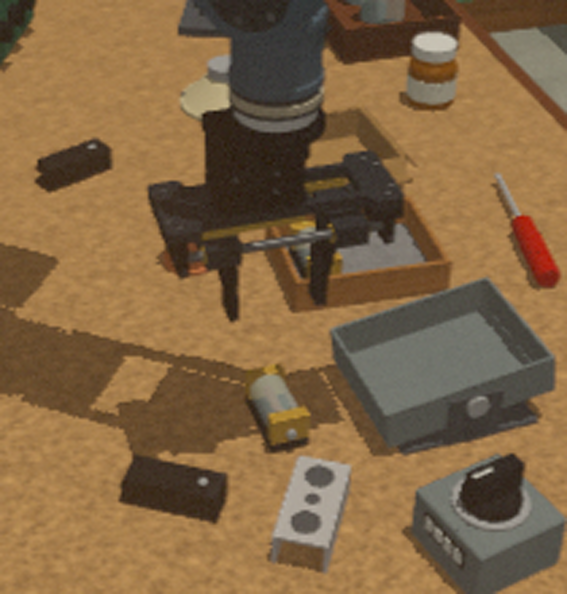

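View pics/top4.png

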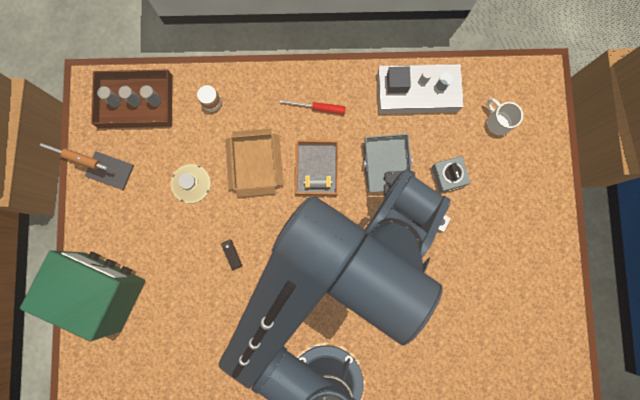

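Fuse 1 lies in the tray (top 318,183); fuse 2 unmoved (side crop 278,405). Descend.

>>> carry_out --pt "-1 -2 60 0.7 0 0 0.5" --pt "-1 -2 100 0.7 0 0 0.5" --pt "-1 -2 120 0.7 0 0 0.5" --pt "-1 -2 125 0.7 0 0 0.5" --pt "-1 -2 125 0.7 0 0 -1" --pt "-1 -2 125 0.7 0 0 -1" --pt "-1 -2 125 0.7 0 0 -1" --pt "-1 -2 125 0.7 0 0 -1"

```text
time: 7.32
position: [0.4608, -0.1955, 0.0058]
tool_rot: [0.706, 0.708, 0.001, 0.001]
ft_force: [2.1, 0.4, 3.5]
grip_width: 0.0332
```

>>> carry_out --pt "0 0 0 0 0 0 -1" --pt "0 0 0 0 0 0 -1" --pt "0 0 -50 0 0 0 -1" --pt "0 0 -100 0 0 0 -1" --pt "0 0 -130 0 0 0 -1" --pt "0 0 -130 0 0 0 -1"

```text
time: 8.07
position: [0.4616, -0.1962, 0.1379]
tool_rot: [0.706, 0.708, 0.001, 0.004]
ft_force: [-0.6, 0.3, -1.6]
grip_width: 0.0333
```

Run:
```python
from h import *
st()
go(639,9,130,-1)
```

```text
t 8.07 p [ 461.6 -196.2  137.9] F [-0.6  0.3 -1.6] w 33.3
go [204.9 177.7   8.3] [0.4 0.2 1.1] rows>= 4.3 q6 -36.0 t 8.07
```

>>> carry_out --pt "205 178 8 0.4 0.2 1 -1" --pt "205 178 8 0.4 0.2 1 -1" --pt "205 178 8 0.4 0.2 1 -1" --pt "205 178 8 0.4 0.2 1 -1" --pt "205 178 8 0.4 0.2 1 -1" --pt "205 178 8 0.4 0.2 1 -1" --pt "205 178 8 0.4 0.2 1 -1" --pt "205 178 8 0.4 0.2 1 -1"

```text
time: 9.07
position: [0.6381, 0.0079, 0.1298]
tool_rot: [0.713, 0.701, -0.001, -0.001]
ft_force: [0.2, -0.8, -0.0]
grip_width: 0.0334
```

Run:
```python
from h import *
st();snap('side','side5');crop('side5',260,130,460,290,3.5,'c9')
go(638,9,14,-1)
```

```text
t 9.07 p [638.1   7.9 129.8] F [ 0.2 -0.8 -0. ] w 33.4
go [  1.1  -0.3 116.1] [-0.1  0.   0. ] rows>= 1.9 q6 -8.3 t 9.12
```

View pics/c9.png

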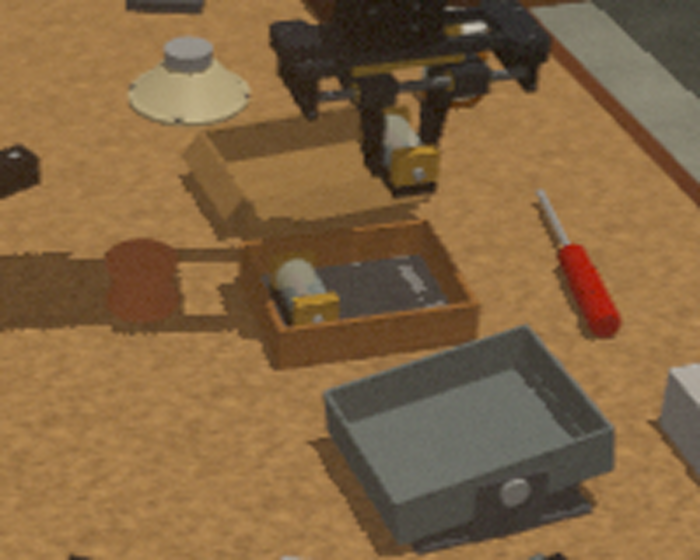

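Fuse 1 flat in the low-x half of the tray, fuse 2 held over the other half. Lower and release.

>>> carry_out --pt "1 0 60 0 0 0 -1" --pt "1 0 95 0 0 0 -1" --pt "1 0 110 0 0 0 -1" --pt "1 0 116 0 0 0 -1" --pt "1 0 116 0 0 0 -1" --pt "1 0 116 0 0 0 0.1" --pt "1 0 116 0 0 0 0.1" --pt "1 0 116 0 0 0 0.1"

```text
time: 10.12
position: [0.6388, 0.0088, 0.0149]
tool_rot: [0.713, 0.701, -0.0, 0.0]
ft_force: [-0.4, -0.7, -0.4]
grip_width: 0.047
```

>>> carry_out --pt "0 0 -30 0 0 0 0.1" --pt "0 0 -80 0 0 0 0.1" --pt "0 0 -140 0 0 0 0.1"

```text
time: 10.5
position: [0.6379, 0.0091, 0.1554]
tool_rot: [0.713, 0.701, -0.001, -0.001]
ft_force: [1.1, 0.4, -0.1]
grip_width: 0.0476
```

Run:
```python
from h import *
st()
go(361,258,130,113);
```

```text
t 10.5 p [637.9   9.1 155.4] F [ 1.1  0.4 -0.1] w 47.6
go [ 244.1 -281.    26.1] [-0.1  0.1 66. ] rows>= 6.2 q6 -8.2 t 10.5
```

>>> carry_out --pt "244 -281 26 0 0 67 0.4" --pt "244 -281 26 0 0 67 0.4" --pt "244 -281 26 0 0 67 0.4" --pt "244 -281 26 0 0 67 0.4" --pt "244 -281 26 0 0 67 0.4" --pt "244 -281 26 0 0 67 0.4" --pt "244 -281 26 0 0 67 0.4" --pt "244 -281 26 0 0 67 0.4"

```text
time: 11.5
position: [0.3603, 0.2585, 0.1304]
tool_rot: [0.981, 0.193, -0.001, -0.0]
ft_force: [0.3, -0.3, -0.3]
grip_width: 0.0612
```

Run:
```python
from h import *
st();snap('side','side6');crop('side6',200,120,440,340,2.7,'c10');snap('top','top6')
go(361,258,4,112)
```

```text
t 11.5 p [360.3 258.5 130.4] F [ 0.3 -0.3 -0.3] w 61.2
go [ -0.9  -0.4 126.4] [-0.   0.   0.1] rows>= 2.0 q6 88.9 t 11.6
```

View pics/c10.png

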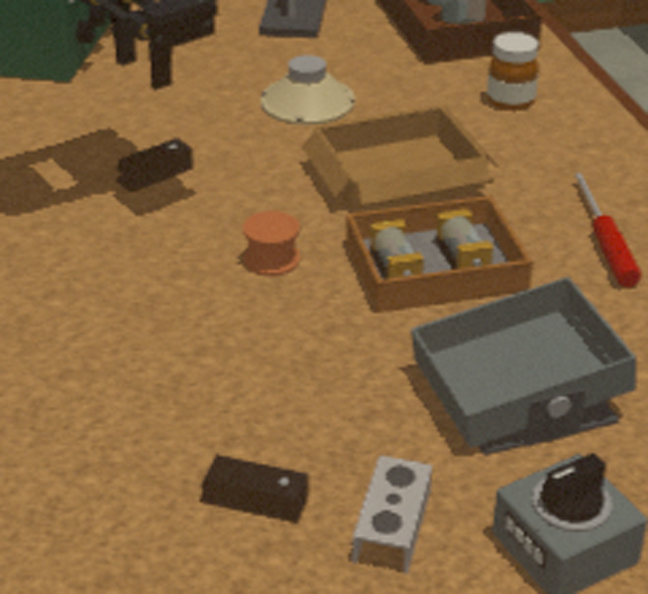

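View pics/top6.png

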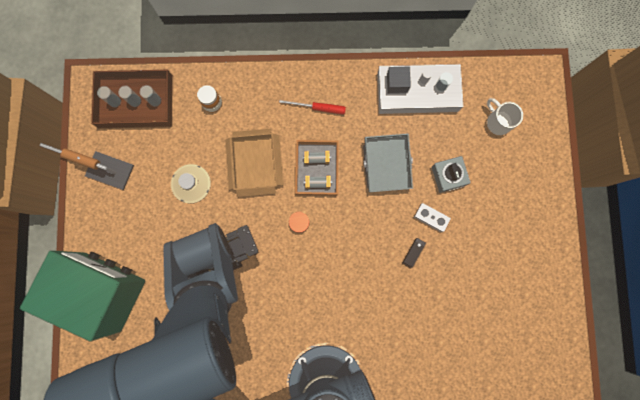

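Both fuses lie flat in the tray; clip 1 unmoved (side crop 155,165). Descend.

>>> carry_out --pt "-1 0 60 0 0 0 0.4" --pt "-1 0 100 0 0 0 0.4" --pt "-1 0 120 0 0 0 0.4" --pt "-1 0 126 0 0 0 0.4" --pt "-1 0 126 0 0 0 -1" --pt "-1 0 126 0 0 0 -1" --pt "-1 0 126 0 0 0 -1" --pt "-1 0 126 0 0 0 -1" --force 25

```text
time: 12.6
position: [0.3614, 0.2578, 0.005]
tool_rot: [0.981, 0.192, 0.0, -0.0]
ft_force: [-0.2, -0.4, 3.3]
grip_width: 0.0296
```

>>> carry_out --pt "0 0 0 0 0 0 -1" --pt "0 0 0 0 0 0 -1" --pt "0 0 -50 0 0 0 -1" --pt "0 0 -100 0 0 0 -1" --pt "0 0 -130 0 0 0 -1" --pt "0 0 -130 0 0 0 -1"

```text
time: 13.35
position: [0.3626, 0.2583, 0.137]
tool_rot: [0.981, 0.192, 0.003, -0.001]
ft_force: [-0.2, -0.9, -0.8]
grip_width: 0.0299
```

Run:
```python
from h import *
st()
go(590,190,130,4);go(590,190,130,184);go(660,195,130,4)
```

```text
t 13.35 p [362.6 258.3 137. ] F [-0.2 -0.9 -0.8] w 29.9
go [184.9 148.9   8.1] [  0.2  -0.3 -71.9] rows>= 6.7 q6 88.8 t 13.35
go [184.9 148.9   8.1] [  0.2  -0.3 -71.9] rows>= 6.7 q6 88.8 t 13.35
go [251.6 170.6   8.5] [  0.2  -0.3 -71.9] rows>= 6.7 q6 88.8 t 13.35
```

>>> carry_out --pt "185 149 8 0 0 -72 -1" --pt "185 149 8 0 0 -72 -1" --pt "185 149 8 0 0 -72 -1" --pt "185 149 8 0 0 -72 -1" --pt "185 149 8 0 0 -72 -1" --pt "185 149 8 0 0 -72 -1" --pt "185 149 8 0 0 -72 -1" --pt "185 149 8 0 0 -72 -1"

```text
time: 14.35
position: [0.5889, 0.1897, 0.128]
tool_rot: [0.682, 0.731, 0.002, -0.0]
ft_force: [-0.3, 0.2, 0.3]
grip_width: 0.0297
```

Run:
```python
from h import *
st();snap('side','side7');crop('side7',240,100,440,260,3.5,'c11')
go(590,190,13,4)
```

```text
t 14.35 p [588.9 189.7 128. ] F [-0.3  0.2  0.3] w 29.7
go [-1.000e-01  5.000e-01  1.154e+02] [ 0.2 -0.1 -0. ] rows>= 1.8 q6 3.4 t 14.4
```

View pics/c11.png

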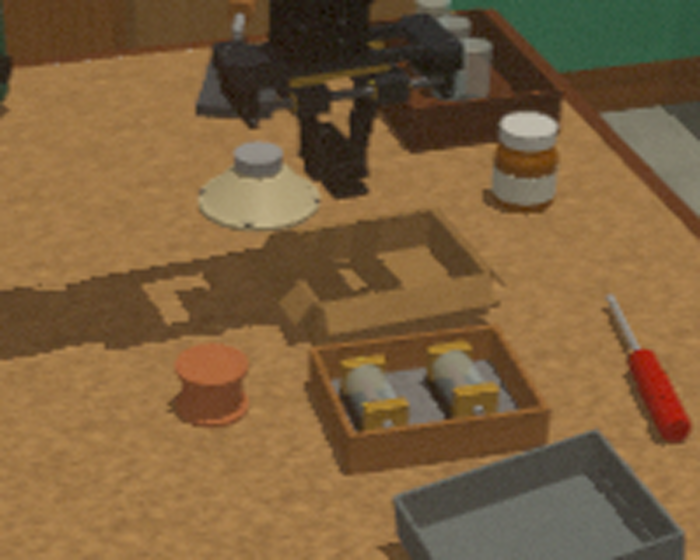

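Clip held over the carton. Lower and release.

>>> carry_out --pt "0 0 60 0 0 0 -1" --pt "0 0 95 0 0 0 -1" --pt "0 0 110 0 0 0 -1" --pt "0 0 116 0 0 0 -1" --pt "0 0 116 0 0 0 -1" --pt "0 0 116 0 0 0 0.1" --pt "0 0 116 0 0 0 0.1" --pt "0 0 116 0 0 0 0.1"

```text
time: 15.4
position: [0.59, 0.1901, 0.0132]
tool_rot: [0.682, 0.731, 0.002, 0.001]
ft_force: [0.6, 0.5, 1.0]
grip_width: 0.0464
```

>>> carry_out --pt "0 0 -30 0 0 0 0.1" --pt "0 0 -80 0 0 0 0.1" --pt "0 0 -140 0 0 0 0.1" --pt "0 0 -160 0 0 0 0.1"

```text
time: 15.9
position: [0.5916, 0.1901, 0.1779]
tool_rot: [0.682, 0.731, 0.006, 0.003]
ft_force: [0.3, -0.5, 0.1]
grip_width: 0.0479
```

Run:
```python
from h import *
st()
go(352,-260,150,58)
```

```text
t 15.9 p [591.6 190.1 177.9] F [ 0.3 -0.5  0.1] w 47.9
go [-432.5 -270.5   23.2] [  0.7   0.2 -54. ] rows>= 8.2 q6 3.4 t 15.9
```

>>> carry_out --pt "-432 -271 23 0.7 0 -54 0.4" --pt "-432 -271 23 0.7 0 -54 0.4" --pt "-432 -271 23 0.7 0 -54 0.4" --pt "-432 -271 23 0.7 0 -54 0.4" --pt "-432 -271 23 0.7 0 -54 0.4" --pt "-432 -271 23 0.7 0 -54 0.4" --pt "-432 -271 23 0.7 0 -54 0.4" --pt "-432 -271 23 0.7 0 -54 0.4"

```text
time: 16.9
position: [0.3665, -0.2319, 0.1521]
tool_rot: [0.276, 0.961, -0.001, 0.002]
ft_force: [0.6, -0.5, 0.3]
grip_width: 0.0608
```

Run:
```python
from h import *
st();snap('side','side8');crop('side8',200,120,440,340,2.7,'c12');snap('top','top8')
go(352,-260,4,58)
```

```text
t 16.9 p [ 366.5 -231.9  152.1] F [ 0.6 -0.5  0.3] w 60.8
go [-1.000e-01 -2.700e+01  1.482e+02] [-0.2  0.4 -0.5] rows>= 2.4 q6 -105.0 t 17.0
```

View pics/c12.png

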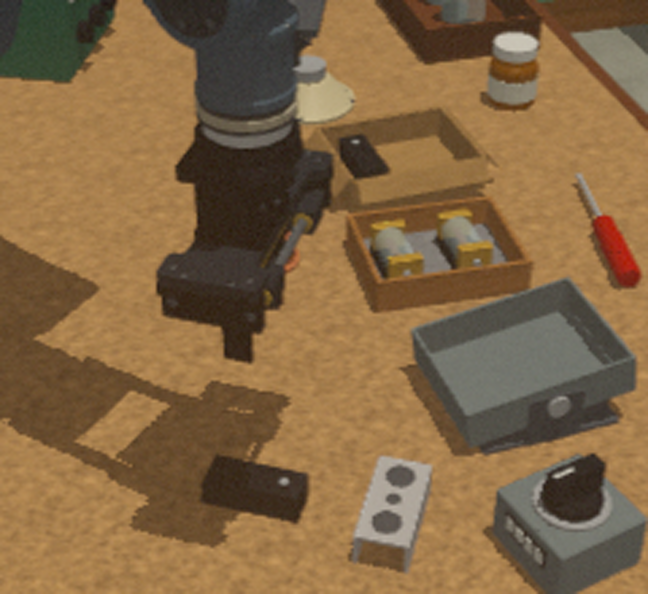

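View pics/top8.png

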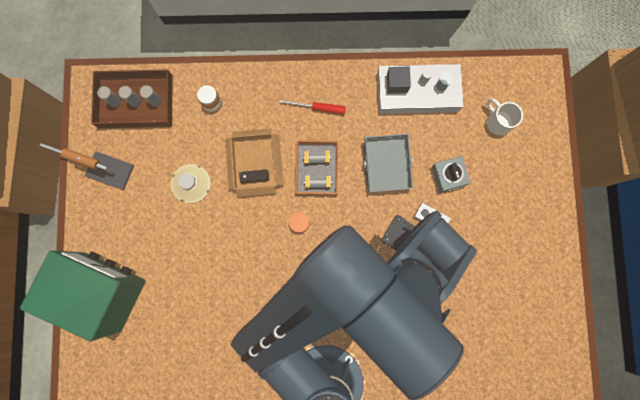

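Clip 1 is in the carton (top 253,177), clip 2 unmoved. Descend.

>>> carry_out --pt "0 -27 40 0 0 -0.5 0.4" --pt "0 -27 90 0 0 -0.5 0.4" --pt "0 -27 130 0 0 -0.5 0.4" --pt "0 -27 148 0 0 -0.5 0.4" --pt "0 -27 148 0 0 -0.5 -1" --pt "0 -27 148 0 0 -0.5 -1" --pt "0 -27 148 0 0 -0.5 -1" --pt "0 -27 148 0 0 -0.5 -1"

```text
time: 18.0
position: [0.3523, -0.2603, 0.0051]
tool_rot: [0.276, 0.961, -0.003, 0.003]
ft_force: [1.2, 0.9, 4.4]
grip_width: 0.0294
```

>>> carry_out --pt "0 0 0 0 0 0 -1" --pt "0 0 0 0 0 0 -1" --pt "0 0 -50 0 0 0 -1" --pt "0 0 -100 0 0 0 -1" --pt "0 0 -145 0 0 0 -1" --pt "0 0 -145 0 0 0 -1"

```text
time: 18.75
position: [0.353, -0.2608, 0.1529]
tool_rot: [0.276, 0.961, -0.005, 0.007]
ft_force: [-0.9, -0.5, -0.7]
grip_width: 0.0297
```

Run:
```python
from h import *
st()
go(658,195,140,4)
```

```text
t 18.75 p [ 353.  -260.8  152.9] F [-0.9 -0.5 -0.7] w 29.7
go [-16.8 548.2   9.7] [ 0.1  1.  54. ] rows>= 8.8 q6 -109.0 t 18.75
```

>>> carry_out --pt "-17 548 8 0 0.5 54 -1" --pt "-17 548 8 0 0.5 54 -1" --pt "-17 548 8 0 0.5 54 -1" --pt "-17 548 8 0 0.5 54 -1" --pt "-17 548 8 0 0.5 54 -1" --pt "-17 548 8 0 0.5 54 -1" --pt "-17 548 8 0 0.5 54 -1" --pt "-17 548 8 0 0.5 54 -1"

```text
time: 19.75
position: [0.6033, 0.1143, 0.141]
tool_rot: [0.682, 0.731, -0.002, 0.003]
ft_force: [0.2, -1.0, 0.0]
grip_width: 0.0297
```

Run:
```python
from h import *
st()
go(658,195,130,4);go(658,195,13,4)
```

```text
t 19.75 p [603.3 114.3 141. ] F [ 0.2 -1.   0. ] w 29.7
go [76.7 60.1 10.6] [ 0.1  0.4 -0. ] rows>= 1.6 q6 -3.2 t 19.75
go [ 77.5  59.9 127.6] [ 0.1  0.4 -0. ] rows>= 2.6 q6 -3.2 t 19.75
```

>>> carry_out --pt "77 60 10 0 0.4 0 -1" --pt "77 60 10 0 0.4 0 -1" --pt "77 60 10 0 0.4 0 -1" --pt "77 60 10 0 0.4 0 -1"

```text
time: 20.25
position: [0.6562, 0.1946, 0.1285]
tool_rot: [0.682, 0.731, -0.001, -0.001]
ft_force: [-0.2, 0.1, -0.2]
grip_width: 0.0297
```

Run:
```python
from h import *
st();snap('side','side9');crop('side9',240,100,440,260,3.5,'c13')
go(658,195,13,4)
```

```text
t 20.25 p [656.2 194.6 128.5] F [-0.2  0.1 -0.2] w 29.7
go [  0.8   1.9 116.1] [-0.1  0.  -0.1] rows>= 1.9 q6 3.2 t 20.3
```

View pics/c13.png

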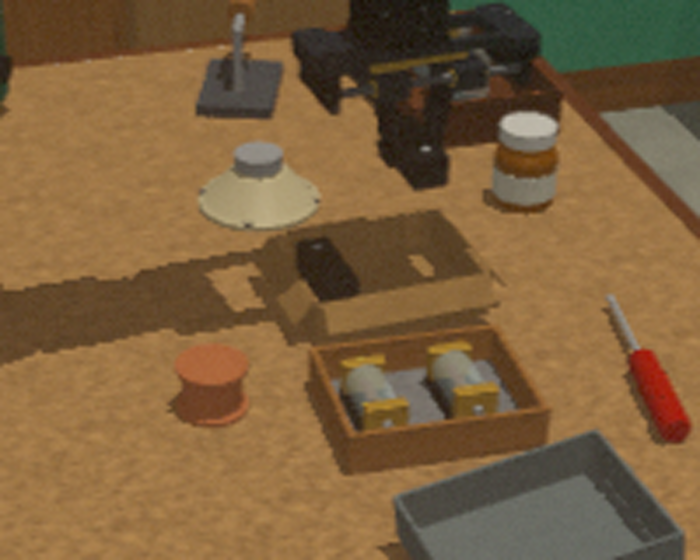

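Clip 2 held over the free half of the carton. Lower and release.

>>> carry_out --pt "1 2 60 0 0 0 -1" --pt "1 2 95 0 0 0 -1" --pt "1 2 110 0 0 0 -1" --pt "1 2 116 0 0 0 -1" --pt "1 2 116 0 0 0 -1" --pt "1 2 116 0 0 0 0.1" --pt "1 2 116 0 0 0 0.1" --pt "1 2 116 0 0 0 0.1"

```text
time: 21.3
position: [0.6586, 0.1954, 0.0139]
tool_rot: [0.682, 0.731, -0.0, 0.0]
ft_force: [0.4, -0.6, 0.2]
grip_width: 0.0462
```

>>> carry_out --pt "0 0 -30 0 0 0 0.1" --pt "0 0 -80 0 0 0 0.1" --pt "0 0 -140 0 0 0 0.1" --pt "0 0 -160 0 0 0 0.1"

```text
time: 21.8
position: [0.6612, 0.1959, 0.1793]
tool_rot: [0.682, 0.731, 0.003, 0.003]
ft_force: [-0.0, 0.3, -0.4]
grip_width: 0.0478
```

Run:
```python
from h import *
st()
go(453,-318,150,148.4)
```

```text
t 21.8 p [661.2 195.9 179.3] F [-0.   0.3 -0.4] w 47.8
go [-498.3 -243.5   27.1] [ 0.5 -0.2 35.6] rows>= 8.9 q6 3.3 t 21.8
```

>>> carry_out --pt "-498 -243 25 0.5 0 36 0.6" --pt "-498 -243 25 0.5 0 36 0.6" --pt "-498 -243 25 0.5 0 36 0.6" --pt "-498 -243 25 0.5 0 36 0.6" --pt "-498 -243 25 0.5 0 36 0.6" --pt "-498 -243 25 0.5 0 36 0.6" --pt "-498 -243 25 0.5 0 36 0.6" --pt "-498 -243 25 0.5 0 36 0.6"

```text
time: 22.8
position: [0.4724, -0.2704, 0.1546]
tool_rot: [0.875, 0.485, 0.001, -0.001]
ft_force: [0.5, 0.4, 0.1]
grip_width: 0.0697
```

Run:
```python
from h import *
st();snap('side','side10');crop('side10',200,120,440,340,2.7,'c14');snap('top','top10')
go(453,-318,120,148.4)
```

```text
t 22.8 p [ 472.4 -270.4  154.6] F [0.5 0.4 0.1] w 69.7
go [-46.5   7.2  34.6] [ 0.1 -0.  -0.8] rows>= 0.9 q6 -9.5 t 22.9
```

View pics/c14.png

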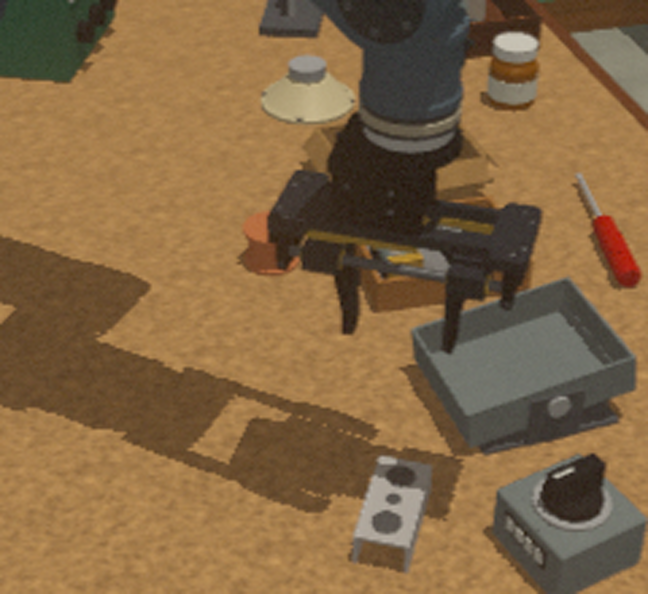

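View pics/top10.png

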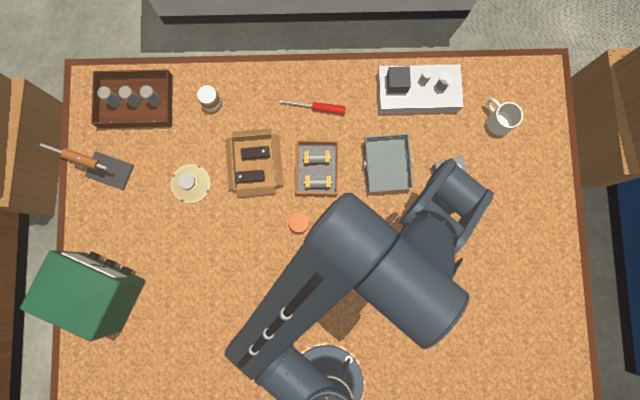

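Run:
```python
from h import *
c=load('top0')
for u,v in [(65,162),(385,75),(485,380),(155,490)]: print((p2w(c,430+u/12,150+v/12,.05)*1000).round())
# ring centre
print((p2w(c,430+278/12,150+275/12,.053)*1000).round(1))
```

```text
[ 605. -330.   50.]
[ 625. -408.   50.]
[ 550. -427.   50.]
[ 526. -347.   50.]
[ 576.1 -378.4   53. ]
```

>>> carry_out --pt "-47 7 20 0 0 -0.8 0.6" --pt "-47 7 34 0 0 -0.8 0.6" --pt "-47 7 34 0 0 -0.8 0.6"

```text
time: 23.28
position: [0.4519, -0.3167, 0.1196]
tool_rot: [0.873, 0.487, 0.0, -0.001]
ft_force: [0.4, 0.4, 0.1]
grip_width: 0.0694
```

Run:
```python
from h import *
st()
go(452.5,-318.5,8,148.4)
```

```text
t 23.27 p [ 451.9 -316.7  119.6] F [0.4 0.4 0.1] w 69.4
go [ -1.4   1.6 111.6] [-0.1 -0.1 -0.1] rows>= 1.8 q6 -15.1 t 23.27
```

>>> carry_out --pt "-1 1 50 0 0 0 0.6" --pt "-1 1 85 0 0 0 0.6" --pt "-1 1 105 0 0 0 0.6" --pt "-1 1 111 0 0 0 0.6" --pt "-1 1 111 0 0 0 -1" --pt "-1 1 111 0 0 0 -1" --pt "-1 1 111 0 0 0 -1" --pt "-1 1 111 0 0 0 -1" --force 20

```text
time: 24.28
position: [0.4531, -0.3187, 0.0096]
tool_rot: [0.873, 0.487, 0.001, 0.0]
ft_force: [1.6, 0.1, 5.2]
grip_width: 0.044
```

>>> carry_out --pt "0 0 0 0 0 0 -1" --pt "0 0 0 0 0 0 -1" --pt "0 0 -50 0 0 0 -1" --pt "0 0 -100 0 0 0 -1" --pt "0 0 -150 0 0 0 -1" --pt "0 0 -150 0 0 0 -1"

```text
time: 25.02
position: [0.4546, -0.3206, 0.1633]
tool_rot: [0.873, 0.487, 0.002, 0.005]
ft_force: [0.6, 0.1, -1.6]
grip_width: 0.0442
```

Run:
```python
from h import *
st();snap('side','side11');crop('side11',230,100,440,320,2.7,'c15')
go(608,-194,160,2);go(608,-194,160,92)
```

```text
t 25.02 p [ 454.6 -320.6  163.3] F [ 0.6  0.1 -1.6] w 44.2
go [187.9  65.9   1.3] [  0.2   0.1 -33.7] rows>= 3.2 q6 -15.1 t 25.07
go [187.9  65.9   1.3] [ 0.2 -0.1 56.3] rows>= 5.3 q6 -15.1 t 25.07
```

View pics/c15.png

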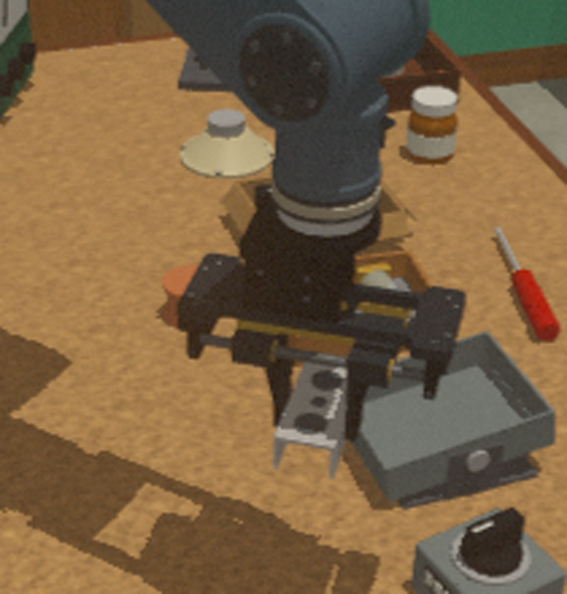

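Plate held squarely by its flanges. Carry over the bin, tilting the tool to the 8° floor.

Run:
```python
from h import *
go(610,-194,150,2,[0,-8,0])
```

```text
go [188.9  67.6  11.3] [ -7.6   2.2 -33.6] rows>= 3.2 q6 -15.1 t 25.07
```

>>> carry_out --pt "189 68 10 -7.6 2.2 -33.6 -1" --pt "189 68 10 -7.6 2.2 -33.6 -1" --pt "189 68 10 -7.6 2.2 -33.6 -1" --pt "189 68 10 -7.6 2.2 -33.6 -1" --pt "189 68 10 -7.6 2.2 -33.6 -1" --pt "189 68 10 -7.6 2.2 -33.6 -1" --force 25

```text
time: 25.82
position: [0.6088, -0.1949, 0.1503]
tool_rot: [0.694, 0.717, 0.048, 0.049]
ft_force: [0.4, 0.4, -0.3]
grip_width: 0.0437
```

Run:
```python
from h import *
st();snap('side','side12');crop('side12',280,130,480,290,3.5,'c16')
go(610,-194,38,2,[0,-8,0])
```

```text
t 25.82 p [ 608.8 -194.9  150.3] F [ 0.4  0.4 -0.3] w 43.7
go [  1.6 -14.5 111.7] [-0.1 -0.1 -0.2] rows>= 1.8 q6 -34.6 t 25.88
```

View pics/c16.png

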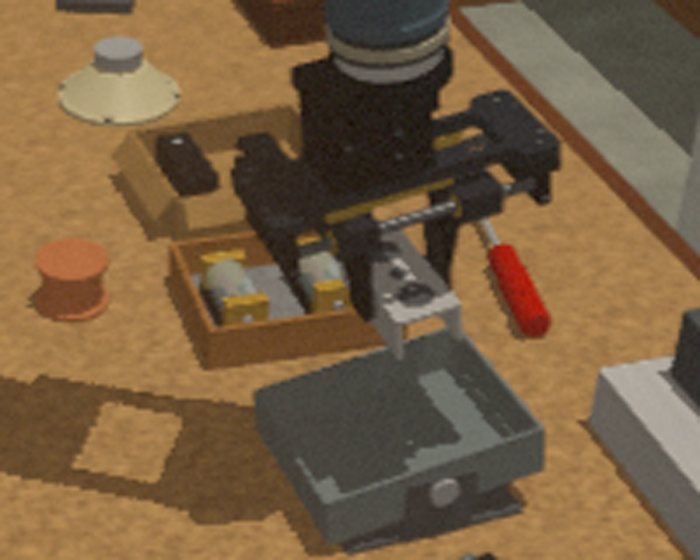

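>>> carry_out --pt "1 -6 50 0 0 0 -1" --pt "1 -11 85 0 0 0 -1" --pt "1 -14 106 0 0 0 -1" --pt "1 -14 112 0 0 0 -1" --pt "1 -14 112 0 0 0 -1" --pt "1 -14 112 0 0 0 0.4" --pt "1 -14 112 0 0 0 0.4" --pt "1 -14 112 0 0 0 0.4"

```text
time: 26.88
position: [0.611, -0.1947, 0.0387]
tool_rot: [0.694, 0.717, 0.048, 0.05]
ft_force: [0.8, 0.6, -0.4]
grip_width: 0.0599
```

Run:
```python
from h import *
st()
go(610,-194,190,2)
```

```text
t 26.88 p [ 611.  -194.7   38.7] F [ 0.8  0.6 -0.4] w 59.9
go [ 1.0e-01  2.0e+01 -1.5e+02] [ 8.   0.3 -0.1] rows>= 2.4 q6 -36.4 t 26.88
```

>>> carry_out --pt "0 0 -30 0 0 0 0.4" --pt "0 0 -70 0 0 0 0.4" --pt "0 20 -110 4 0 0 0.4" --pt "0 20 -150 8 0 0 0.4" --pt "0 20 -190 8 0 0 0.4" --pt "0 20 -190 8 0 0 0.4"

```text
time: 27.62
position: [0.6065, -0.1949, 0.234]
tool_rot: [0.696, 0.719, -0.0, 0.006]
ft_force: [0.5, -0.2, 0.4]
grip_width: 0.0608
```

Run:
```python
from h import *
st();go(420,120,250,2)
```

```text
t 27.62 p [ 606.5 -194.9  234. ] F [ 0.5 -0.2  0.4] w 60.8
go [ 320.7 -176.1  -20.1] [ 0.4  0.5 -0.1] rows>= 5.9 q6 -29.5 t 27.62
```

>>> carry_out --pt "321 -176 -20 0.4 0.5 0 0.4" --pt "321 -176 -20 0.4 0.5 0 0.4" --pt "321 -176 -20 0.4 0.5 0 0.4" --pt "321 -176 -20 0.4 0.5 0 0.4" --pt "321 -176 -20 0.4 0.5 0 0.4" --pt "321 -176 -20 0.4 0.5 0 0.4" --pt "321 -176 -20 0.4 0.5 0 0.4"

```text
time: 28.5
position: [0.4165, 0.1228, 0.2493]
tool_rot: [0.694, 0.72, -0.001, -0.001]
ft_force: [0.7, -0.0, -0.3]
grip_width: 0.0609
```

Run:
```python
from h import *
st();snap('side','side13');snap('top','top13');crop('side13',230,120,440,340,2.7,'c17');crop('top13',430,150,475,195,12,'c18')
```

```text
t 28.5 p [416.5 122.8 249.3] F [ 0.7 -0.  -0.3] w 60.9
```

View pics/c17.png

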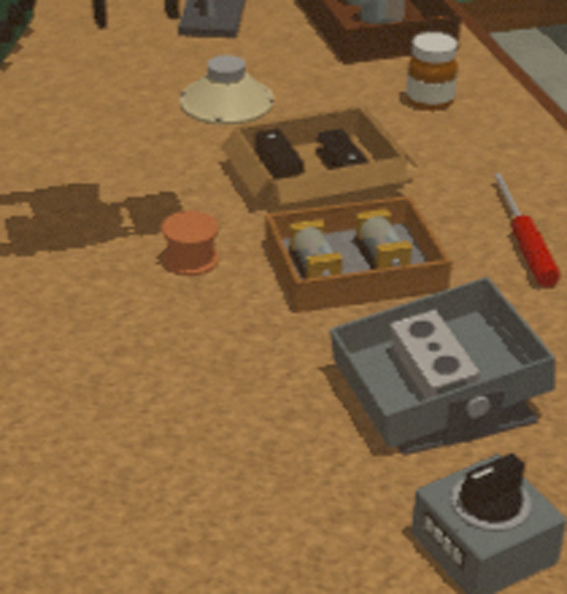

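View pics/top13.png

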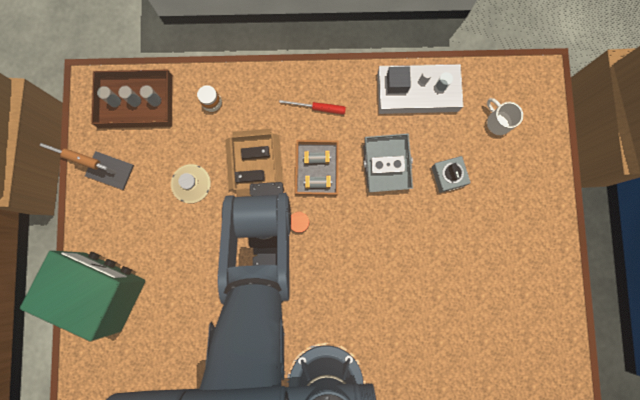

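View pics/c18.png

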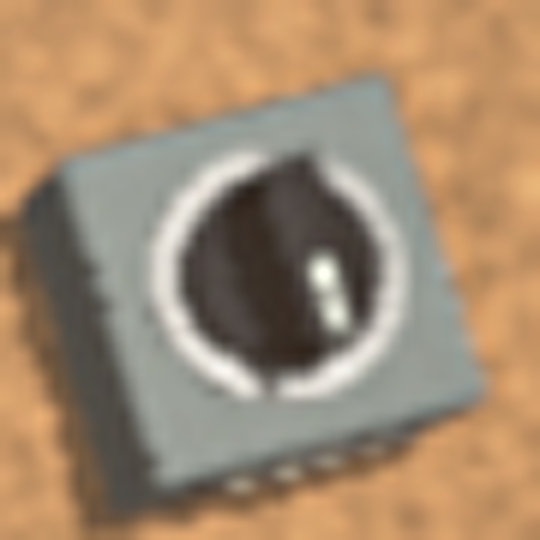

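All five parts are in their containers (top: fuses 317,157/183; clips 255,153/250,176; plate 388,164), spool and speaker unmoved. Now the knob's pose.

Run:
```python
from h import *
for t,(u0,v0,u1,v1),o in (('top13',(440,158,468,186),'k1'),('side13',(390,280,440,320),'k2')):
    im=cv2.imread(f'pics/{t}.png')[v0:v1,u0:u1].astype(float)
    im=np.clip(255*(im/255)**0.45,0,255).astype(np.uint8)
    cv2.imwrite(f'pics/{o}.png',cv2.resize(im,None,fx=20 if o=='k1' else 14,fy=20 if o=='k1' else 14,interpolation=cv2.INTER_CUBIC))
```

```text
(no output)
```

View pics/k1.png

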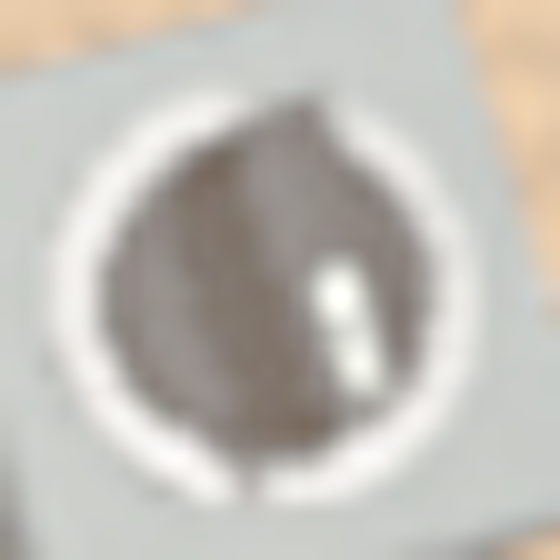

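View pics/k2.png

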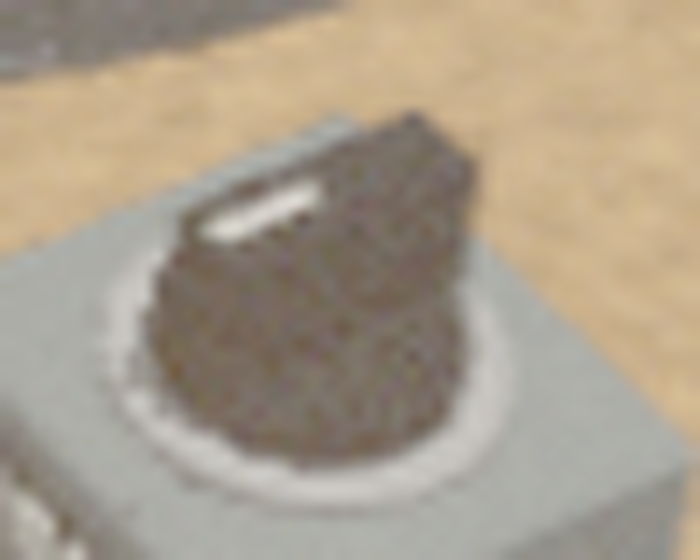

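Run:
```python
from h import *
t=load('top13');s=load('side13')
T=[p2w(t,440+u/20,158+v/20,.087)[:2]*1000 for u,v in((335,270),(368,378))]
S=[p2w(s,390+u/14,280+v/14,.087)[:2]*1000 for u,v in((215,235),(320,188))]
E=[p2w(s,390+u/14,280+v/14,.087)[:2]*1000 for u,v in((185,215),(415,115),(475,160))]
for n,A in(('top',T),('side',S),('barside',E)):
    d=A[1]-A[0]; print(n,[a.round(1) for a in A],'ang',np.degrees(np.arctan2(d[1],d[0])).round(1),np.linalg.norm(d).round(1))
print('ringtop',(p2w(t,440+265/20,158+295/20,.053)*1000).round(1),'discTop',(p2w(t,440+268/20,158+285/20,.061)*1000).round(1))
print('ringside',(p2w(s,390+310/14,280+360/14,.053)*1000).round(1))
c=load('top0')
for z,p in ((.05,(65,162)),): pass
# expected px of axis-topcentre
for P in [(.575,-.378,.087)]: print((w2p(t,P)-[440,158])*20,(w2p(s,P)-[390,280])*14)
for a in (13,14,16):
  r=np.radians(a);d=np.array([np.cos(r),np.sin(r),0]);n=np.array([-np.sin(r),np.cos(r),0]);
  print(a,[((w2p(s,np.array([.575,-.378,.087])+i*.023*d+j*.008*n)-[390,280])*14).round().tolist() for i,j in((-1,1),(1,1),(1,-1),(-1,-1))],[((w2p(t,np.array([.575,-.378,.087])+i*.023*d+j*.008*n)-[440,158])*20).round().tolist() for i,j in((-1,1),(1,1),(1,-1),(-1,-1))])
```

```text
top [array([ 573.9, -379.5]), array([ 558.5, -383.1])] ang -166.6 15.8
side [array([ 558.4, -383.1]), array([ 576.9, -378.2])] ang 14.6 19.2
barside [array([ 555.8, -378.2]), array([ 596.8, -367.9]), array([ 601.2, -378.9])] ang 14.1 42.2
ringtop [ 576.5 -378.7   53. ] discTop [ 576.6 -377.    61. ]
ringside [ 578.8 -379.6   53. ]
[324.052264  262.2913091] [306.92989233 189.38868848]
13 [[145.0, 208.0], [399.0, 103.0], [468.0, 171.0], [212.0, 278.0]] [[316.0, 434.0], [223.0, 119.0], [332.0, 91.0], [426.0, 406.0]]
14 [[146.0, 210.0], [397.0, 102.0], [467.0, 169.0], [214.0, 280.0]] [[319.0, 434.0], [220.0, 121.0], [329.0, 91.0], [428.0, 404.0]]
16 [[148.0, 214.0], [392.0, 99.0], [465.0, 165.0], [219.0, 282.0]] [[325.0, 434.0], [215.0, 125.0], [323.0, 91.0], [433.0, 400.0]]
```

Run:
```python
from h import *
go(577,-378,150,104)
```

```text
go [-503.6  140.    99.9] [ 0.  0. 78.] rows>= 8.5 q6 -0.6 t 28.6
```

>>> carry_out --pt "-504 140 0 0 0 78 0.4" --pt "-504 140 0 0 0 78 0.4" --pt "-504 140 0 0 0 78 0.4" --pt "-504 140 0 0 0 78 0.4" --pt "-504 140 20 0 0 78 0.4" --pt "-504 140 50 0 0 78 0.4" --pt "-504 140 80 0 0 78 0.4" --pt "-504 140 100 0 0 78 0.4"

```text
time: 29.6
position: [0.5656, -0.3466, 0.1738]
tool_rot: [0.993, 0.119, 0.001, 0.001]
ft_force: [-0.1, -0.0, 0.7]
grip_width: 0.0606
```

>>> carry_out --pt "0 0 0 0 0 0 0.4" --pt "0 0 0 0 0 0 0.4"

```text
time: 29.85
position: [0.5645, -0.3479, 0.1727]
tool_rot: [0.993, 0.117, 0.0, 0.001]
ft_force: [-0.2, 0.0, 0.3]
grip_width: 0.0607
```

Run:
```python
from h import *
st();go(577,-378,110,104)
```

```text
t 29.85 p [ 564.5 -347.9  172.7] F [-0.2  0.   0.3] w 60.7
go [ 5.1 32.1 62.8] [ 0.1 -0.  -0.5] rows>= 1.1 q6 35.3 t 29.85
```

>>> carry_out --pt "5 32 30 0 0 -0.5 0.4" --pt "5 32 62 0 0 -0.5 0.4" --pt "5 32 62 0 0 -0.5 0.4" --pt "5 32 62 0 0 -0.5 0.4"

```text
time: 30.35
position: [0.5776, -0.3775, 0.1129]
tool_rot: [0.992, 0.122, 0.001, 0.002]
ft_force: [0.2, -0.2, 0.2]
grip_width: 0.061
```

Run:
```python
from h import *
st();go(577,-378,64.5,104);snap('side','side14');crop('side14',370,230,450,340,5.4,'k3')
```

```text
t 30.35 p [ 577.6 -377.5  112.9] F [ 0.2 -0.2  0.2] w 61.0
go [-0.8  0.2 48.4] [ 0.2 -0.1  0. ] rows>= 0.8 q6 33.5 t 30.35
```

View pics/k3.png

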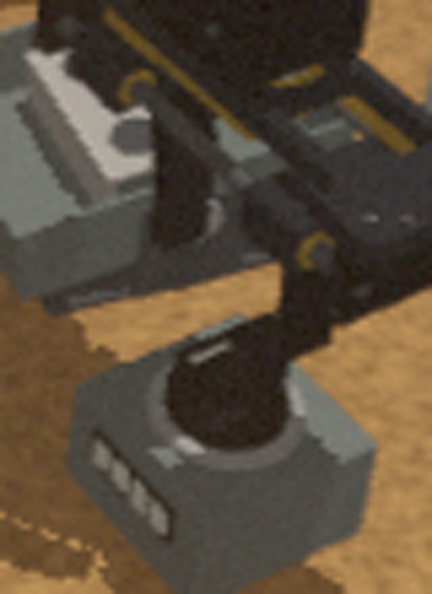

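Fingers straddle the bar as wanted. Descend and grip.

>>> carry_out --pt "0 0 25 0 0 0 0.4" --pt "0 0 40 0 0 0 0.4" --pt "0 0 48 0 0 0 0.4" --pt "0 0 48 0 0 0 0.4" --pt "0 0 48 0 0 0 -1" --pt "0 0 48 0 0 0 -1" --pt "0 0 48 0 0 0 -1" --pt "0 0 48 0 0 0 -1" --force 25

```text
time: 31.4
position: [0.5782, -0.3781, 0.0655]
tool_rot: [0.993, 0.122, 0.002, 0.002]
ft_force: [0.4, -0.5, -0.3]
grip_width: 0.0288
```

>>> carry_out --pt "0 0 0 0 0 0 -1" --pt "0 0 0 0 0 0 -1" --pt "0 0 0 0 0 0 -1"

```text
time: 31.78
position: [0.5782, -0.3781, 0.0656]
tool_rot: [0.993, 0.122, 0.002, 0.002]
ft_force: [0.2, 0.0, -0.2]
grip_width: 0.0156
```

Run:
```python
from h import *
st();print(robot.get_obs()['moment'])
```

```text
t 31.77 p [ 578.2 -378.1   65.6] F [ 0.2  0.  -0.2] w 15.6
[-4.63587095e-02  1.53192807e-01 -6.26002566e-06]
```

Bar gripped (15.6 mm). Turn clockwise, staged, a bit past 57°.

>>> carry_out --pt "0 0 0 0 0 10 -1" --pt "0 0 0 0 0 20 -1" --pt "0 0 0 0 0 30 -1" --pt "0 0 0 0 0 40 -1" --pt "0 0 0 0 0 48 -1" --pt "0 0 0 0 0 54 -1" --pt "0 0 0 0 0 54 -1" --pt "0 0 0 0 0 54 -1"

```text
time: 32.78
position: [0.5785, -0.3767, 0.0656]
tool_rot: [0.94, -0.341, 0.002, 0.0]
ft_force: [2.1, 5.2, 1.1]
grip_width: 0.016
```

Run:
```python
from h import *
st();o=robot.get_obs();print(o['moment'],np.degrees(o['q'][5]));go(577.5,-378,65.5,104-58)
snap('side','side15');crop('side15',370,230,450,340,5.4,'k4')
```

```text
t 32.77 p [ 578.5 -376.7   65.6] F [2.1 5.2 1.1] w 16.0
[ 0.90720083 -0.1384212   0.12259705] 87.4400695897003
go [0.1 1.6 0.1] [-0.1 -0.2  4.1] rows>= 0.4 q6 87.4 t 32.77
```

View pics/k4.png

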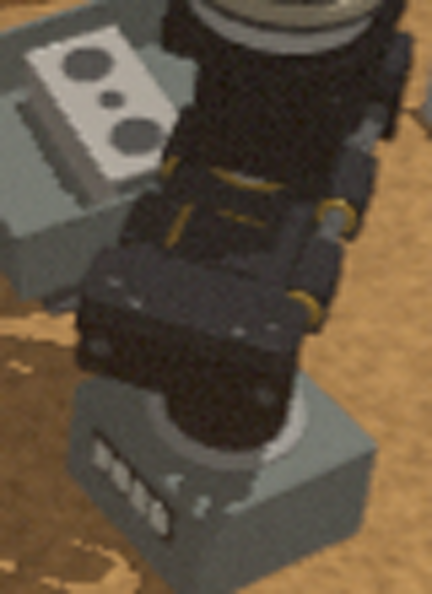

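>>> carry_out --pt "0 0 0 0 0 3 -1" --pt "0 0 0 0 0 5 -1" --pt "0 0 0 0 0 7 -1" --pt "0 0 0 0 0 7 -1" --pt "0 0 0 0 0 7 -1"

```text
time: 33.45
position: [0.5785, -0.3765, 0.0656]
tool_rot: [0.918, -0.397, 0.002, -0.0]
ft_force: [0.6, 2.8, 1.1]
grip_width: 0.016
```

Run:
```python
from h import *
st();o=robot.get_obs();print(o['moment'],np.degrees(o['q'][5]));go(577.5,-378,65.5,104-58)
```

```text
t 33.45 p [ 578.5 -376.5   65.6] F [0.6 2.8 1.1] w 16.0
[ 0.67468149 -0.05303599  0.6710093 ] 94.39720322110178
go [0.4 1.8 0.1] [-0.1 -0.2 -2.8] rows>= 0.3 q6 94.4 t 33.45
```

The moment jumped from 0.12 to 0.67 N m: the stop is reached. Let go and rise.

>>> carry_out --pt "0 0 0 0 0 0 0.8" --pt "0 0 0 0 0 0 0.8" --pt "0 0 0 0 0 0 0.8" --pt "0 0 0 0 0 0 0.8" --pt "0 0 -30 0 0 0 0.8" --pt "0 0 -80 0 0 0 0.8" --pt "0 0 -140 0 0 0 0.8" --pt "0 0 -140 0 0 0 0.8"

```text
time: 34.45
position: [0.5812, -0.3795, 0.2127]
tool_rot: [0.918, -0.397, 0.009, 0.002]
ft_force: [0.2, -0.6, -0.4]
grip_width: 0.0774
```

Run:
```python
from h import *
st();go(420,0,260,46)
```

```text
t 34.45 p [ 581.2 -379.5  212.7] F [ 0.2 -0.6 -0.4] w 77.4
go [-386.2 -142.2  -54. ] [-0.1 -1.1 -2.8] rows>= 6.6 q6 94.4 t 34.45
```

>>> carry_out --pt "-386 -142 -54 0 -1 0 0.8" --pt "-386 -142 -54 0 -1 0 0.8" --pt "-386 -142 -54 0 -1 0 0.8" --pt "-386 -142 -54 0 -1 0 0.8" --pt "-386 -142 -54 0 -1 0 0.8" --pt "-386 -142 -54 0 -1 0 0.8" --pt "-386 -142 -54 0 -1 0 0.8" --pt "-386 -142 -54 0 -1 0 0.8"

```text
time: 35.45
position: [0.4183, 0.0016, 0.2599]
tool_rot: [0.918, -0.396, 0.001, -0.001]
ft_force: [0.6, 0.0, -0.4]
grip_width: 0.0783
```

Run:
```python
from h import *
st();snap('side','side16');snap('top','top16');crop('side16',230,120,440,340,2.7,'c19')
a=cv2.imread('pics/top0.png')[158:186,440:468].astype(int);b=cv2.imread('pics/top16.png')[158:186,440:468].astype(int);print('knob diff',abs(a-b).mean())
```

```text
t 35.45 p [418.3   1.6 259.9] F [ 0.6  0.  -0.4] w 78.3
knob diff 7.137329931972789
```

View pics/c19.png

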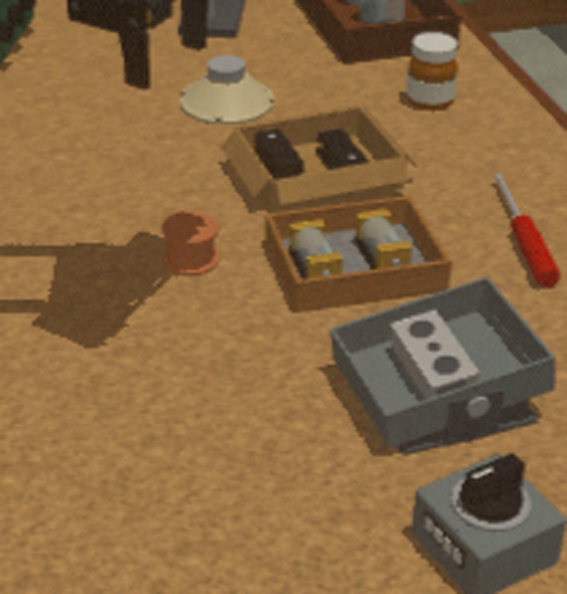

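View pics/top16.png

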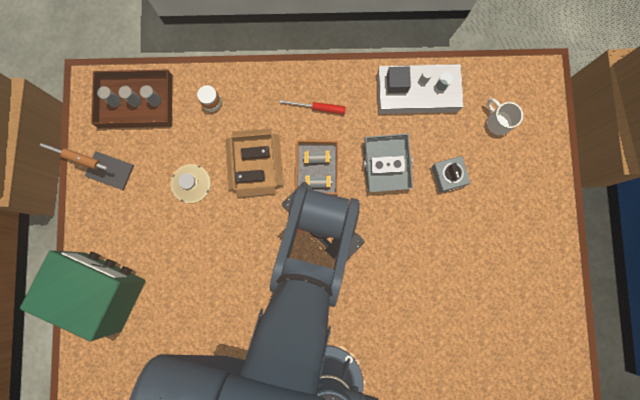

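All parts are in place and the knob looks back at rest. I'll check the 7-grey-level difference, and that the regions hidden at the start are clear.

Run:
```python
from h import *
f=lambda t:cv2.imread(f'pics/{t}.png')
a,b,d=[f(t)[158:186,440:468].astype(int) for t in('top0','top16','top13')]
print(abs(a-b).mean(),abs(a-d).mean(), abs(f('top0')[60:110,500:560].astype(int)-f('top16')[60:110,500:560]).mean())
k=[]
for t in('top13','top16'): k.append(cv2.resize(f(t)[150:195,430:475],None,fx=8,fy=8,interpolation=cv2.INTER_CUBIC))
for t in('side13','side16'): k.append(cv2.resize(f(t)[280:325,388:433],None,fx=8,fy=8,interpolation=cv2.INTER_CUBIC))
o=np.vstack([np.hstack(k[:2]),np.hstack(k[2:])]);o=cv2.resize(o,(600,600));cv2.imwrite('pics/k5.png',o)
```

```text
7.137329931972789 7.3397108843537415 7.694222222222222
```

View pics/k5.png

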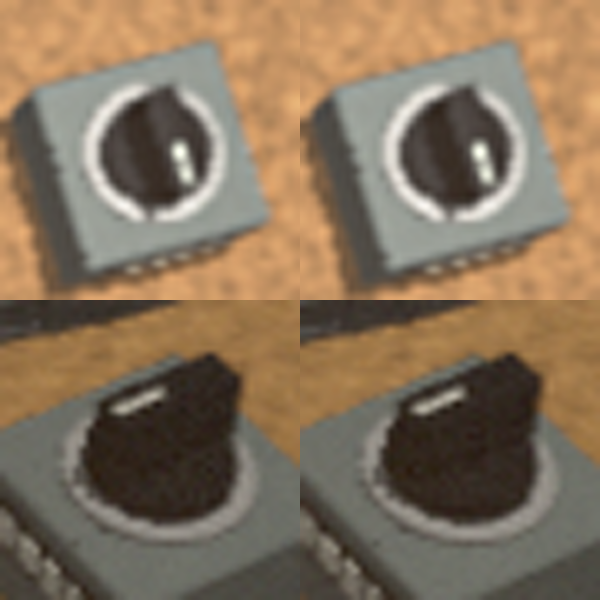

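The knob is identical before and after, so the difference is image noise. Handing in.

```bash
python3 -c "
from rig import robot
print(robot.hand_in())"
```

```text
the job is handed in; nothing more can be done
None
```

The job is handed in, at about 35 s on the robot's clock. Five parts were on the bench, and no others appeared in any view as the arm moved around.

- **Parts:** both fuse holders are in the wooden tray, both belt clips in the carton, and the one chassis plate is on the tilted bin's floor. I took them in that order, each in a single grasp. The grip never slipped and no part was knocked aside.
- **Counter:** after the last part was away I turned the knob clockwise about 61° by the tool. The stop is at 57°, and the moment rose from 0.12 to 0.67 N m as it hit. I then let go.
- **Last checks:** the final pictures show all five parts lying in their containers. The knob is back at its rest angle, with its difference from the first picture no larger than camera noise. The speaker cone frame is unmoved. The spool has not moved in the side view, but the arm covers it in the last top view. The arm was clear of everything when I handed in.
- **Minor contact:** while I released the first fuse holder, a finger pressed the tray wall with about 9 N and the tool shifted about 6 mm. The fuse holder still lies flat in the tray.

No check failed.

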